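# Fit the tube carousel on the mixer's drive

### The job

Fit the tube carousel onto the bench mixer: pick it up by the grip on its hub, lower it over the central shaft, and turn it gently while it rests on the drive pin until the pin drops into the index hole and the carousel sits fully home, level on the drive flange; then let go of it. Keep every push light, because the drive bearing is delicate, keep the carousel upright, and leave everything else on the bench where it stands.

Things in the scene. Friction and masses are not known exactly. Their poses are not given: they have to be found in the camera images.
- carousel: Round dark metal tube carousel, loose, flat on the bench, about 0.4 kg. Disc 144 mm in diameter, 8 mm thick, with eight white tube wells near its rim (16 mm diameter, tops 21 mm above the underside) and a white hub in the middle (34 mm diameter, up to 44 mm above the underside). The hub has an 18 mm bore from below, 40 mm deep, closed on top. Origin: centre of the underside; z up.
- carousel_grip (a point): The carousel's bar grip, upright on the hub: 46 mm long (own x), 20 mm thick (own y), from 44 to 78 mm above the underside. This point is its middle, on the carousel's axis, 61 mm above the underside.
- carousel_index (a point): The carousel's index hole, 8.5 mm in diameter, through the disc, 31 mm from the centre on the carousel's own +y side; it is the only hole that the pin fits. This point is at the underside.
- mixer: White bench mixer, fixed, 188 x 188 mm at its foot, deck 70 mm high, control panel on its -x side. The flange, shaft and pin on it (see mixer_seat) have stopped at some angle: the pin stands on the mixer's own +y side, up to 0.35 rad either way about the axis, which this pose does not tell. Pushes of the carousel above 50 N harm the bearing. Origin: on the shaft axis at bench height; z up.
- mixer_seat (a point): Centre of the top of the mixer's dark drive flange (84 mm diameter), 76 mm above the bench: the carousel's seat. Here rise a 16 mm steel shaft (full width for 22 mm, then tapered, tip at 32 mm) and, 31 mm from its axis, the drive pin, 6 mm diameter, 9 mm tall. The carousel rests 9 mm up until turned within about 0.06 rad of the pin. The drive keeps its angle up to 1.2 N m.
- slide_box: Bystander, loose: closed grey slide box, 75 x 95 x 32 mm. Leave it where it stands. Origin: centre of its underside.
- reagent: Bystander, loose: amber reagent bottle, 60 mm diameter, 115 mm tall. Leave it where it stands. Origin: centre of its underside.
- beaker: Bystander, loose: clear beaker, 70 mm diameter, 85 mm tall. Leave it where it stands. Origin: centre of its underside.
- dish: Bystander, loose: low clear dish, 90 mm diameter, 16 mm tall. Leave it where it stands. Origin: centre of its underside.
- rack: Bystander, loose: white tube rack, 70 x 120 mm, 59 mm tall over its tube caps. Leave it where it stands. Origin: centre of its underside.
- loupe: Bystander, loose: black eyepiece standing on its end, 40 mm diameter, 45 mm tall. Leave it where it stands. Origin: centre of its underside.
- jar: Bystander, loose: small white jar with grey cap, 52 mm diameter, 60 mm tall. Leave it where it stands. Origin: centre of its underside.

How it is judged (in metres and radians):
On the way, in this order (a step that is already met when the one before it is completed fails the run):
1. the carousel is upright with its bore on the mixer's shaft, its underside below the shaft's tip (z of carousel in the frame of mixer below 0.098 m and horizontal distance between carousel and mixer below 0.0035 m and angle between carousel's own z axis and vertical below 0.12 rad), for 0.1 s.
2. the carousel is fully home on the flange, the pin in its hole (z of carousel in the frame of mixer below 0.0785 m and horizontal distance between carousel and mixer below 0.0035 m and angle between carousel's own z axis and vertical below 0.04 rad), for 0.2 s.
At the end, for the whole second after the job is handed in: The carousel's underside is within 2.5 mm of the flange (76 mm above the bench), which is possible only with the pin in its hole; its centre is within 3.5 mm of the shaft's axis, it is level within 0.04 rad, at rest and released (all of step 2 and linear speed of carousel below 0.01 m/s and angular speed of carousel below 0.05 rad/s and contact force between carousel and the fingers below 0.1 N); the robot touches nothing.
It fails at once if the carousel is pushed or knocked against the mixer with more than 50 N (contact force between carousel and mixer above 50 N).
It fails at once if the carousel is tipped by more than 0.35 rad (angle between carousel's own z axis and vertical above 0.35 rad).
It fails at once if one of the seven bystanders is moved by more than 20 mm (distance of any of slide_box, reagent, beaker, dish, rack, loupe, jar from where it was at the start of the episode above 0.02 m).
It also fails if it takes over 64 s, if anything falls off the work surface, if the arm or the gripper's body presses on something with over 40 N, if the wrist force passes 120 N, or if a joint passes its speed limit or range.

### The arm

A 7-joint arm with a two-finger parallel gripper is mounted at the origin on the work surface. World frame = base frame: x ahead of the robot, y to its left, z up, the work surface at z = 0. Lengths are in m, angles in degrees, forces in N, time in s.
With the tool pointing down it reaches from about 0.425 to 0.825 m from the base axis. Payload 3.6 kg.
Tool frame: the origin (TCP) lies on the centre line of the jaws, within the pads' length; the fingertips stand 14 mm ahead of it and the grasp point (between the pads) lies 5 mm behind it (bot.tip_extent is the distance from the TCP to the fingertips, in m); z points along the fingers, x is the direction in which the jaws open and shut, and the axes are right-handed (so a half turn about z gives the same grasp; the last joint's range is limited). The gripper opens to 85 mm and grips with 20 to 120 N. Pads are 22 mm wide; open, the fingers measure 114 mm over their backs; the gripper's body (76 mm by 85 mm) begins 54 mm behind the grasp point. The pads swing forward as they close: fully open they stand 13 mm farther back than shut.
Start: joints at [-71.82, 35.231, -0.722, 81.555, 0.464, 63.22, -2.315], TCP at [0.219, 0.612, 0.245] pointing down, gripper open.
Joint ranges: [-178.69, 178.69], [-17.37, 117.87], [-77.05, 75.6], [15.02, 138.74], [-78.02, 258.01], [0.78, 113.62], [-162.83, 162.83]. Speed limits (degrees/s): [159.86, 159.86, 180, 180, 180, 180, 180].

### API

Orientations are given as a 3x3 rotation matrix whose columns are the frame's x, y, z axes.
In Python, from workcell import bot gives the robot as it stands.
- The arm moves only by the tool step_arm, never from a script. Its argument "series" is a list of rows, each a list of 7 numbers: the turn, a rotation vector about the world's x, y, z in units of 2 pi rad (1.0 is 2 pi rad), then the shift along the world's x, y, z in units of 150 mm (1.0 is 150 mm), then the closure, from -1 (fully open) to 1 (shut). In form: [[wx, wy, wz, dx, dy, dz, gripper], ...]. A call has 1 to 20 rows; each row is the pose to reach, as a shift and turn from the pose commanded when the call began, turning the shorter way round; what a row does not reach only later rows make up. A row lasts 1/12 s, in which the tool goes at most 41.7 mm and 7.16 degrees, less where a joint would pass 70% of its speed; a pose out of reach is approached as far as the arm can. A call with a number of a shift or a turn outside -1 to 1 is refused whole. A call with a gripper value outside its range is refused whole. The fingers move at their own pace and stop on an object; the grip force is fixed at half the most. Time passes only in rows, so rows that repeat a pose let the fingers close. It gives the time, the measured TCP pose, the force and the opening at its end, in the units of the state.
- bot.get_state(): the state, without advancing time (a new reading comes with each control period).
- bot.capture(name): name is "scene" or "top" or "wrist"; returns the picture (480x640x3 uint8, red, green, blue); there is no depth.
- bot.camera_params(name): a dict with "fx", "fy", "cx", "cy" (pixels), "view" (4x4, takes a point from world to camera coordinates). Camera axes: x right, y down, z forward; pixel columns grow to the right and rows downward; lengths in m; the calibration is good to about 2 mm. A picture is of the moment at which its call begins: read the wrist's pose just before it. camera_params takes no time and is no camera call; for the wrist camera it gives the pose at the moment of the call.
- bot.hand_in(): hands the job in, once; it reports no verdict.
The state is a dict: "clock": time; "joint_positions": joint angles; "qd": joint speeds; "effort": joint torques, N m; "eef_pos": TCP position; "tool_rot": TCP orientation; "force": force on the tool from outside, world axes, zero at the start; "moment": the same for the moment, N m; "opening": finger opening in m.
Only numpy, scipy, OpenCV 4.12 (cv2) and the standard library are available. Lean on these libraries where they do the work, as an engineer would, in place of code of your own. Each camera call takes 0.05 s, during which the arm holds its last target.

## Working session

There is one attempt and no reset: what is moved stays moved. The work goes in short steps, Python scripts to look and compute and a tool call to move; the robot and the scene stay as the last step left them, time stands still between calls to the robot, and variables do not carry over. Pictures are saved under pics/ and viewed, and the job is handed in when it is done.

Besides the shell and the picture viewer there is one more tool, called after "Emit:" by a JSON object that holds its "api" and its "payload", one argument or row to a line. step_arm: Moves the arm, as the interface text tells. Its arguments: {"type":"object","properties":{"series":{"type":"array","items":{"type":"array","items":{"type":"number"}}}},"required":["series"]}

```bash
ls; mkdir -p pics; cat > h.py <<'E'
import numpy as np, cv2
from workcell import bot
def snap(n,f):
    s=bot.get_state(); p=bot.camera_params(n); im=bot.capture(n)
    cv2.imwrite('pics/'+f+'.png',im[:,:,::-1]); np.savez('pics/'+f+'.npz',im=im,view=p['view'],K=[p['fx'],p['fy'],p['cx'],p['cy']]); return im,p
def load(f):
    d=np.load('pics/'+f+'.npz'); return d['im'],d['view'],d['K']
def ray(f,u,v):
    _,V,K=load(f); R=V[:3,:3];t=V[:3,3]
    d=R.T@np.array([(u-K[2])/K[0],(v-K[3])/K[1],1]); return -R.T@t,d/np.linalg.norm(d)
def onz(f,u,v,z):
    o,d=ray(f,u,v); return o+d*(z-o[2])/d[2]
def proj(f,p):
    _,V,K=load(f); c=V[:3,:3]@np.array(p)+V[:3,3]; return c[0]/c[2]*K[0]+K[2],c[1]/c[2]*K[1]+K[3]
def tri(rs):
    A=np.zeros((3,3));b=np.zeros(3)
    for o,d in rs:
        P=np.eye(3)-np.outer(d,d);A+=P;b+=P@o
    x=np.linalg.solve(A,b); return x,[np.linalg.norm((np.eye(3)-np.outer(d,d))@(x-o)) for o,d in rs]
E
python3 - <<'E'
from h import *
np.set_printoptions(precision=4,suppress=True)
print(bot.get_state())
for n in('scene','top','wrist'):
    im,p=snap(n,n+'0'); V=p['view']; print(n,p['fx'],p['cx'],p['cy'],'pos',-V[:3,:3].T@V[:3,3],V[:3,:3])
E
```

```text
pics
{'clock': 0.0, 'joint_positions': array([-71.8216,  35.2893,  -0.7244,  81.6402,   0.4647,  63.2217,
        -2.3144]), 'qd': array([ 0.011 ,  0.0851, -0.0291, -0.1011,  0.0052, -0.0169,  0.0521]), 'effort': array([ -0.0008, -46.9206,   0.2589, -17.1033,   0.01  ,   0.0098,
        -0.    ]), 'eef_pos': array([0.2188, 0.6113, 0.2441]), 'tool_rot': array([[ 0.3369,  0.9415, -0.0008],
       [ 0.9415, -0.3369, -0.0024],
       [-0.0026,  0.    , -1.    ]]), 'force': array([-0.1033, -0.2917,  0.3481]), 'moment': array([-0.0063, -0.0076,  0.0069]), 'opening': 0.08518500810553577}
scene 583.0845227351529 320.4799858795504 238.10918376266122 pos [1.6587 0.1943 0.8604] [[-0.1797  0.9836 -0.0158]
 [ 0.5844  0.0938 -0.806 ]
 [-0.7913 -0.1541 -0.5917]]
top 561.9439825400156 318.91873427913555 241.97206630596273 pos [0.3472 0.0135 1.5796] [[-0.027  -0.9996 -0.0077]
 [-0.9886  0.0278 -0.1483]
 [ 0.1484  0.0036 -0.9889]]
wrist 348.04041736997766 314.1791812776108 235.8625686225919 pos [0.1426 0.6386 0.3732] [[ 0.3374  0.9414 -0.0022]
 [ 0.8921 -0.319   0.3199]
 [ 0.3004 -0.1099 -0.9475]]
```

View pics/scene0.png

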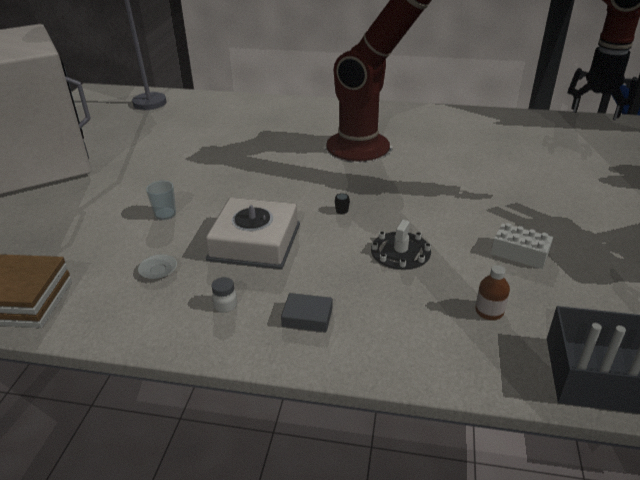

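View pics/top0.png

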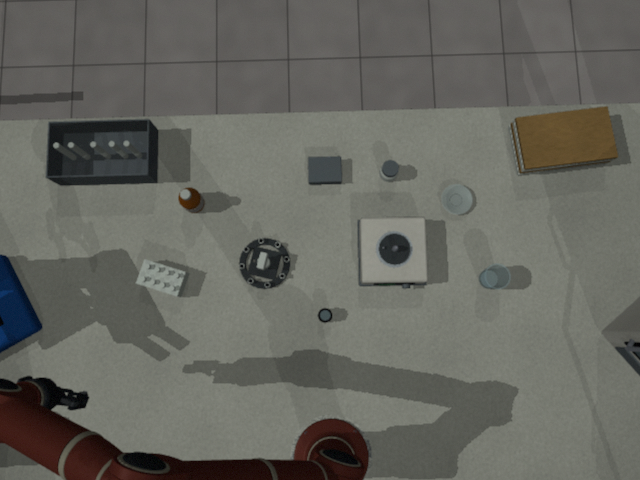

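View pics/wrist0.png

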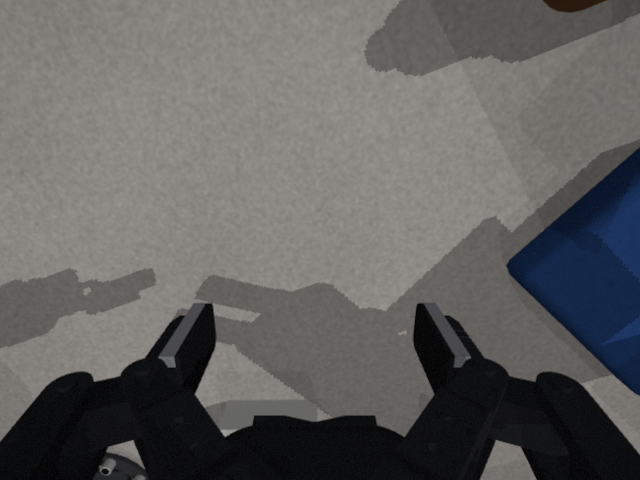

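The scene and top views show the carousel near top pixel (265,263), its white grip at (263,258), and the mixer flange at (395,249). The wrist view has only the bench and a bit of the bin. I'll compute rough positions next.

```bash
python3 - <<'E'
from h import *
np.set_printoptions(precision=4,suppress=True)
print('car disc',onz('top0',265,264,.008),'grip',onz('top0',263,259,.078))
print('flange',onz('top0',395,249.5,.076),onz('scene0',252,217,.076))
print('car scene',onz('scene0',402,249,.008))
for n,u,v in [('loupe',325,315),('reag',188,198),('rack',162,278),('box',325,170),('jar',390,170),('dish',458,199),('beak',494,277)]: print(n,onz('top0',u,v,.04))
for f,c in(('top0',(330,255,160)),):
    im=cv2.imread('pics/top0.png')
    a=cv2.resize(im[225:300,225:300],None,fx=5,fy=5,interpolation=3);b=cv2.resize(im[210:285,355:430],None,fx=5,fy=5,interpolation=3)
    cv2.imwrite('pics/c0.png',np.clip(np.hstack([a,b])*1.6,0,255))
E
```

```text
car disc [0.5246 0.1726 0.008 ] grip [0.5304 0.1707 0.078 ]
flange [ 0.5465 -0.1856  0.076 ] [ 0.5517 -0.1876  0.076 ]
car scene [0.5313 0.1736 0.008 ]
loupe [0.3772 0.008  0.04  ]
reag [0.7134 0.3833 0.04  ]
rack [0.4902 0.4532 0.04  ]
box [ 0.7832 -0.0036  0.04  ]
jar [ 0.7779 -0.1869  0.04  ]
dish [ 0.6888 -0.373   0.04  ]
beak [ 0.4678 -0.4575  0.04  ][ WARN:0@0.799] global loadsave.cpp:1063 imwrite_ Unsupported depth image for selected encoder is fallbacked to CV_8U.
```

View pics/c0.png

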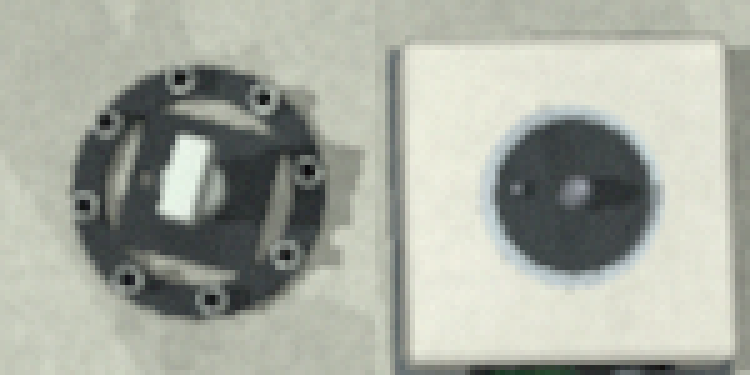

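The top crop shows the pin on the flange's left (+y) side, and the carousel's grip runs roughly along world x. I'll move the wrist camera above the carousel.

Emit:
{"api": "step_arm", "payload": {
  "series": [
    [0,0,0.014,0.13,-0.25,0,-1],
    [0,0,0.028,0.26,-0.5,0,-1],
    [0,0,0.042,0.4,-0.75,0,-1],
    [0,0,0.055,0.53,-1,0,-1]
  ]
}}

```text
clock: 0.48
eef_pos: [0.2977, 0.4629, 0.2449]
tool_rot: [[-0.007, 1.0, 0.0], [1.0, 0.007, -0.001], [-0.001, 0.0, -1.0]]
force: [1.2, -0.4, 0.8]
opening: 0.0852
```

Emit:
{"api": "step_arm", "payload": {
  "series": [
    [0,0,0,0.13,-0.25,0,-1],
    [0,0,0,0.26,-0.5,0,-1],
    [0,0,0,0.4,-0.75,0,-1],
    [0,0,0,0.53,-1,0,-1]
  ]
}}

```text
clock: 0.82
eef_pos: [0.3758, 0.3155, 0.2453]
tool_rot: [[-0.002, 1.0, 0.0], [1.0, 0.002, -0.0], [-0.0, 0.0, -1.0]]
force: [1.9, -0.3, 0.3]
opening: 0.0854
```

Emit:
{"api": "step_arm", "payload": {
  "series": [
    [0,0,0,0.13,-0.25,0,-1],
    [0,0,0,0.26,-0.5,0,-1],
    [0,0,0,0.4,-0.75,0,-1],
    [0,0,0,0.53,-0.93,0,-1],
    [0,0,0,0.53,-0.93,0,-1],
    [0,0,0,0.53,-0.93,0,-1]
  ]
}}

```text
clock: 1.32
eef_pos: [0.4558, 0.1753, 0.2451]
tool_rot: [[0.005, 1.0, -0.0], [1.0, -0.005, -0.001], [-0.001, -0.0, -1.0]]
force: [-0.6, 1.5, -0.4]
opening: 0.0851
```

```bash
python3 - <<'E'
from h import *
np.set_printoptions(precision=4,suppress=True)
snap('wrist','w1'); s=bot.get_state(); print(s['clock'],s['eef_pos'],s['tool_rot'],s['qd'])
E
```

```text
1.3667 [0.4547 0.1775 0.2451] [[ 0.0001  1.     -0.0008]
 [ 1.     -0.0001  0.0001]
 [ 0.0001 -0.0008 -1.    ]] [-2.2475 -0.1443 -2.2181  0.3521 -0.1488  0.1971  0.0774]
```

View pics/w1.png

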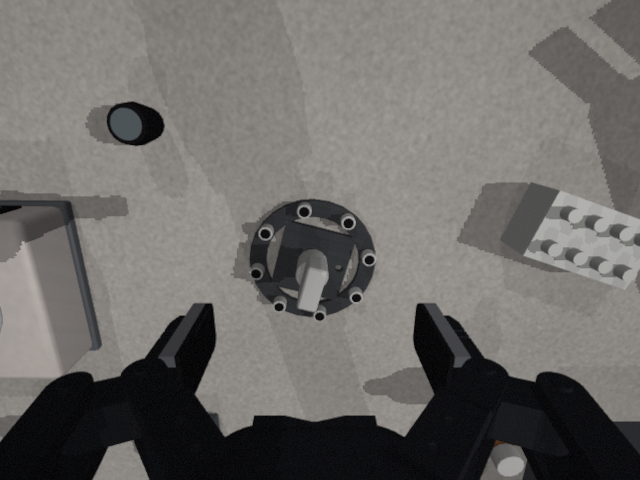

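The wrist picture shows the carousel at about (313,260), its grip's end at (310,300), and the index hole as a small dark dot at (338,267). Next I'll zoom in and measure.

```bash
python3 - <<'E'
from h import *
im=cv2.imread('pics/w1.png'); a=cv2.resize(im[190:330,240:390],None,fx=4,fy=4,interpolation=3)
cv2.imwrite('pics/c1.png',cv2.convertScaleAbs(a,alpha=1.7))
E
```

```text
(no output)
```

View pics/c1.png

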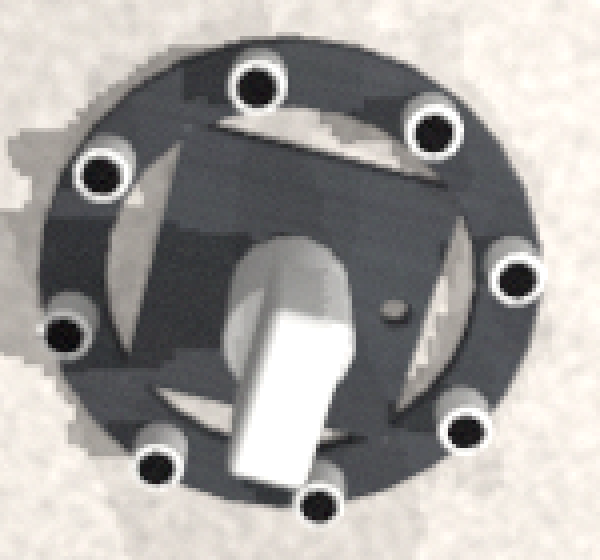

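```bash
cat > m.py <<'E'
from h import *
def wells(f,roi,thr=38):
    im,_,_=load(f); g=cv2.cvtColor(im,cv2.COLOR_RGB2GRAY); x0,y0,x1,y1=roi
    s=cv2.resize(g[y0:y1,x0:x1],None,fx=4,fy=4,interpolation=cv2.INTER_CUBIC)
    m=(s<thr).astype(np.uint8); n,_,st,c=cv2.connectedComponentsWithStats(m)
    out=[]
    for i in range(1,n):
        a=st[i,4];w,h=st[i,2:4]
        if 60<a<3000 and .6<w/h<1.6 and a>.6*w*h: out.append(((c[i,0]+.5)/4-.5+x0,(c[i,1]+.5)/4-.5+y0,a))
    return out
def grip(f,roi,thr):
    im,_,_=load(f); g=cv2.cvtColor(im,cv2.COLOR_RGB2GRAY); x0,y0,x1,y1=roi
    s=cv2.resize(g[y0:y1,x0:x1],None,fx=4,fy=4,interpolation=cv2.INTER_CUBIC)
    cs,_=cv2.findContours((s>thr).astype(np.uint8),cv2.RETR_EXTERNAL,cv2.CHAIN_APPROX_NONE)
    c=max(cs,key=cv2.contourArea); b=cv2.boxPoints(cv2.minAreaRect(c))
    e=cv2.approxPolyDP(c,.04*cv2.arcLength(c,True),True)[:,0]
    k=lambda q:(np.array(q,float)+.5)/4-.5+[x0,y0]
    return cv2.contourArea(c)/16,k(b),k(e)
E
python3 - <<'E'
from m import *
np.set_printoptions(precision=4,suppress=True)
W=wells('w1',(240,190,390,330)); print(W)
P=np.array([onz('w1',u,v,.021) for u,v,_ in W]); print(P)
if len(P)>4:
    A=np.c_[2*P[:,:2],np.ones(len(P))]; x=np.linalg.lstsq(A,(P[:,:2]**2).sum(1),rcond=None)[0]; print('c',x[:2],'r',np.sqrt(x[2]+x[:2]@x[:2]))
    print(np.degrees(np.arctan2(*(P[:,:2]-x[:2]).T[::-1])))
g=cv2.cvtColor(load('w1')[0],cv2.COLOR_RGB2GRAY); print(g[285:305:4,295:330:3])
for t in(120,130,140):
    a,b,e=grip('w1',(285,245,345,325),t); print(t,a,e.tolist())
    Q=np.array([onz('w1',*q,.078) for q in e]); print(Q, Q.mean(0))
h=onz('w1',338.5,267.3,.008); print('hole',h)
E
```

```text
[(np.float64(303.69111570247935), np.float64(211.62913223140495), np.int32(968)), (np.float64(347.97630010834234), np.float64(223.06026543878656), np.int32(923)), (np.float64(264.7964285714286), np.float64(233.56895604395604), np.int32(910)), (np.float64(368.8604399008674), np.float64(259.6494733581165), np.int32(807)), (np.float64(255.54337899543378), np.float64(273.5636415525114), np.int32(876)), (np.float64(355.890756302521), np.float64(297.67542016806726), np.int32(714)), (np.float64(278.5547994269341), np.float64(306.7668338108883), np.int32(698)), (np.float64(319.1522861356932), np.float64(316.21091445427726), np.int32(678))]
[[0.467  0.1632 0.021 ]
 [0.4797 0.2098 0.021 ]
 [0.491  0.1213 0.021 ]
 [0.5216 0.2338 0.021 ]
 [0.5377 0.1086 0.021 ]
 [0.5683 0.2211 0.021 ]
 [0.5796 0.1326 0.021 ]
 [0.5923 0.1793 0.021 ]]
c [0.5296 0.1712] r 0.06314170417884574
[-172.7077  142.2957 -127.7596   97.3422  -82.6402   52.257   -37.6454
    7.3637]
[[ 47  51  70 120 155 154 157 157 157 161  64  44]
 [ 47  54  80 145 154 156 157 158 159 137  46  44]
 [124  80 105 156 156 157 158 158 161  50 
[... 300 characters left out ...]
.625]]
[[0.5053 0.1703 0.078 ]
 [0.5473 0.1583 0.078 ]
 [0.5567 0.173  0.078 ]
 [0.5516 0.1452 0.078 ]
 [0.5662 0.1447 0.078 ]
 [0.5664 0.2034 0.078 ]
 [0.5491 0.203  0.078 ]
 [0.5515 0.1747 0.078 ]
 [0.5107 0.1865 0.078 ]] [0.545  0.1732 0.078 ]
130 758.0 [[310.375, 267.875], [298.375, 307.125], [314.625, 310.875], [327.375, 272.875]]
[[0.5058 0.1705 0.078 ]
 [0.547  0.1586 0.078 ]
 [0.5512 0.1742 0.078 ]
 [0.511  0.1863 0.078 ]] [0.5288 0.1724 0.078 ]
140 713.65625 [[310.625, 268.625], [298.625, 306.625], [314.375, 310.625], [326.875, 272.125]]
[[0.5066 0.1707 0.078 ]
 [0.5465 0.1588 0.078 ]
 [0.5509 0.174  0.078 ]
 [0.5102 0.1858 0.078 ]] [0.5286 0.1724 0.078 ]
hole [0.5363 0.2016 0.008 ]
```

The carousel centre comes out near (0.5296, 0.1712), with a well circle radius of 63 mm and a yaw of about −15°. I'll move sideways for a second view that also shows the mixer.

Emit:
{"api": "step_arm", "payload": {
  "series": [
    [0,0,0,0.1,-0.25,0,-1],
    [0,0,0,0.2,-0.5,0,-1],
    [0,0,0,0.3,-0.75,0,-1],
    [0,0,0,0.4,-1,0,-1],
    [0,0,0,0.4,-1,0,-1],
    [0,0,0,0.4,-1,0,-1],
    [0,0,0,0.4,-1,0,-1],
    [0,0,0,0.4,-1,0,-1]
  ]
}}

```text
clock: 2.03
eef_pos: [0.514, 0.0311, 0.2452]
tool_rot: [[-0.007, 1.0, -0.001], [1.0, 0.007, 0.002], [0.002, -0.001, -1.0]]
force: [0.4, 0.4, 0.2]
opening: 0.0855
```

```bash
python3 - <<'E'
from h import *
np.set_printoptions(precision=4,suppress=True)
snap('wrist','w2'); s=bot.get_state(); print(s['clock'],s['eef_pos'],s['qd'])
E
```

```text
2.0833 [0.514  0.0309 0.2452] [ 0.1678  0.0352  0.5494 -0.0711  0.1659 -0.1092  0.1204]
```

View pics/w2.png

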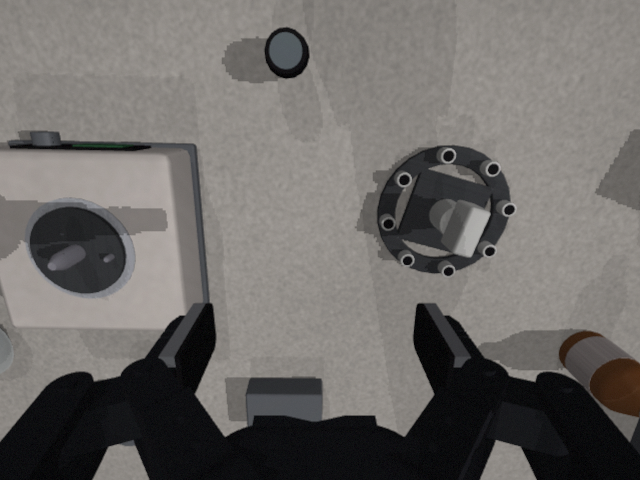

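The second view has the carousel at (445,208) with its grip at (465,228), and the mixer flange at (80,250) with the pin at about (109,258). I'll triangulate the wells and the grip, then measure the flange and pin.

```bash
python3 - <<'E'
from m import *
np.set_printoptions(precision=4,suppress=True)
W1=wells('w1',(240,190,390,330)); W2=wells('w2',(370,140,520,280)); print(len(W2))
P1=np.array([onz('w1',u,v,.021) for u,v,_ in W1]);P2=np.array([onz('w2',u,v,.021) for u,v,_ in W2])
A=np.c_[2*P2[:,:2],np.ones(len(P2))]; x=np.linalg.lstsq(A,(P2[:,:2]**2).sum(1),rcond=None)[0]; print('c2',x[:2],np.sqrt(x[2]+x[:2]@x[:2]))
print(np.degrees(np.arctan2(*(P2[:,:2]-x[:2]).T[::-1])))
T=[]
for i,p in enumerate(P1):
    j=np.argmin(np.linalg.norm(P2-p,axis=1)); X,r=tri([ray('w1',*W1[i][:2]),ray('w2',*W2[j][:2])]); T.append(X)
T=np.array(T);print(T,T.mean(0))
E1=grip('w1',(285,245,345,325),135)[2]
for t in(130,140,150):
    a,b,e=grip('w2',(420,180,510,262),t);print(t,a,e.tolist())
im=cv2.imread('pics/w2.png'); a=cv2.resize(im[180:310,0:150],None,fx=4,fy=4,interpolation=3);b=cv2.resize(im[140:270,370:520],None,fx=4,fy=4,interpolation=3)
cv2.imwrite('pics/c2.png',cv2.convertScaleAbs(np.vstack([a[:,:],])[:560],alpha=1.7));cv2.imwrite('pics/c2b.png',cv2.convertScaleAbs(b,alpha=1.7))
E
```

```text
8
c2 [0.5295 0.1715] 0.06311069320746217
[-172.6642  142.3552 -127.7246   97.3167  -82.6739   52.3011  -37.6422
    7.4024]
[[0.4668 0.1632 0.0216]
 [0.4795 0.2098 0.0214]
 [0.4908 0.1214 0.0217]
 [0.5213 0.2337 0.0217]
 [0.5373 0.1088 0.0218]
 [0.5678 0.221  0.0218]
 [0.5792 0.1327 0.0217]
 [0.5917 0.1793 0.0218]] [0.5293 0.1712 0.0217]
130 865.40625 [[474.125, 207.125], [454.375, 251.375], [468.625, 256.375], [489.625, 214.125]]
140 825.34375 [[474.625, 207.625], [454.875, 251.375], [468.375, 256.125], [489.375, 214.125]]
150 775.09375 [[474.125, 207.875], [455.625, 250.625], [468.125, 255.875], [489.125, 214.375]]
```

View pics/c2.png

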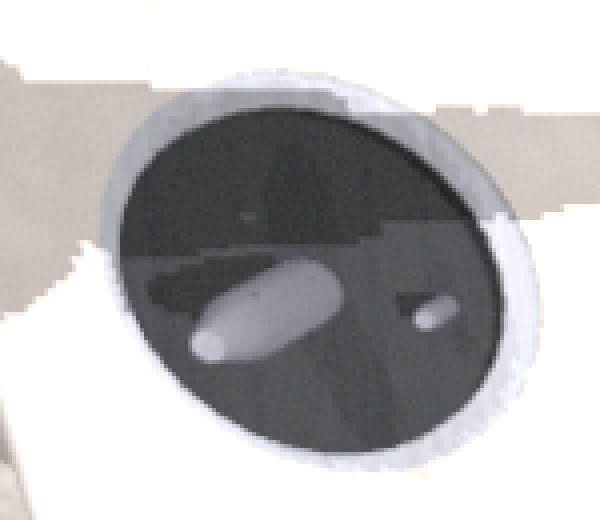

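View pics/c2b.png

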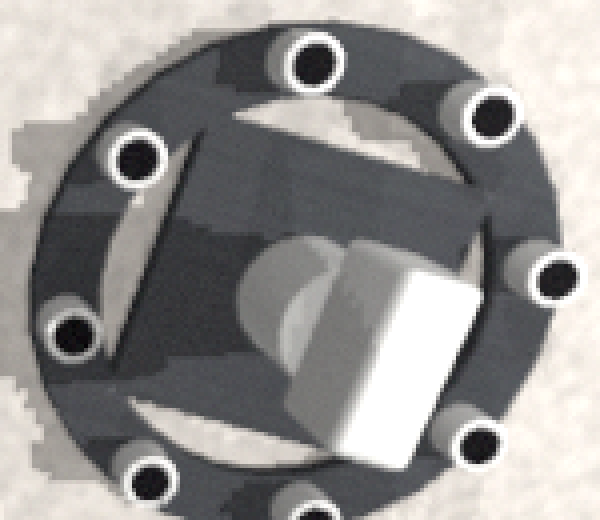

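Emit:
{"api": "step_arm", "payload": {
  "series": [
    [0,0,0,-0.05,-0.25,0,-1],
    [0,0,0,-0.1,-0.5,0,-1],
    [0,0,0,-0.15,-0.75,0,-1],
    [0,0,0,-0.2,-1,0,-1],
    [0,0,0,-0.2,-1,0,-1]
  ]
}}

```text
clock: 2.5
eef_pos: [0.4823, -0.1302, 0.2456]
tool_rot: [[0.009, 1.0, -0.001], [1.0, -0.009, -0.006], [-0.006, -0.001, -1.0]]
force: [-0.0, -1.5, -0.4]
opening: 0.0854
```

Emit:
{"api": "step_arm", "payload": {
  "series": [
    [0,0,0,0,-0.22,0,-1],
    [0,0,0,0,-0.45,0,-1],
    [0,0,0,0,-0.45,0,-1],
    [0,0,0,0,-0.45,0,-1],
    [0,0,0,0,-0.45,0,-1],
    [0,0,0,0,-0.45,0,-1]
  ]
}}

```text
clock: 3.0
eef_pos: [0.4851, -0.187, 0.2452]
tool_rot: [[-0.006, 1.0, -0.0], [1.0, 0.006, 0.001], [0.001, -0.0, -1.0]]
force: [-0.7, 0.5, 0.6]
opening: 0.0853
```

```bash
python3 - <<'E'
from h import *
np.set_printoptions(precision=4,suppress=True)
snap('wrist','w3'); s=bot.get_state(); print(s['clock'],s['eef_pos'],s['qd'])
im=cv2.imread('pics/w3.png'); a=cv2.resize(im[170:320,240:390],None,fx=4,fy=4,interpolation=3)
cv2.imwrite('pics/c3.png',cv2.convertScaleAbs(a,alpha=1.7))
E
```

```text
3.05 [ 0.4851 -0.1872  0.2453] [ 0.1292 -0.0495  0.4956 -0.1065  0.1595 -0.1542  0.2048]
```

View pics/w3.png

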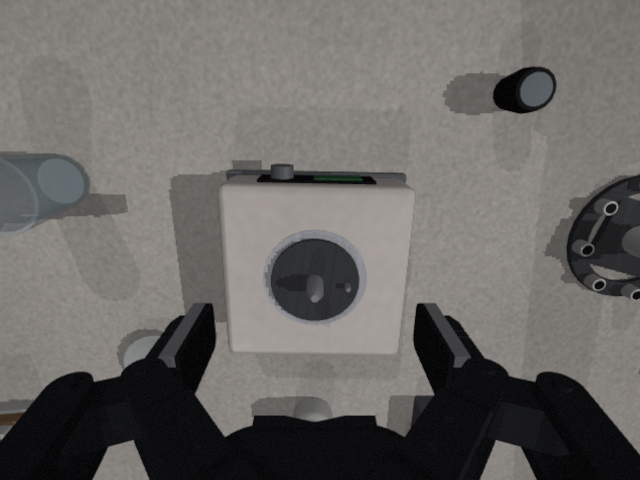

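View pics/c3.png

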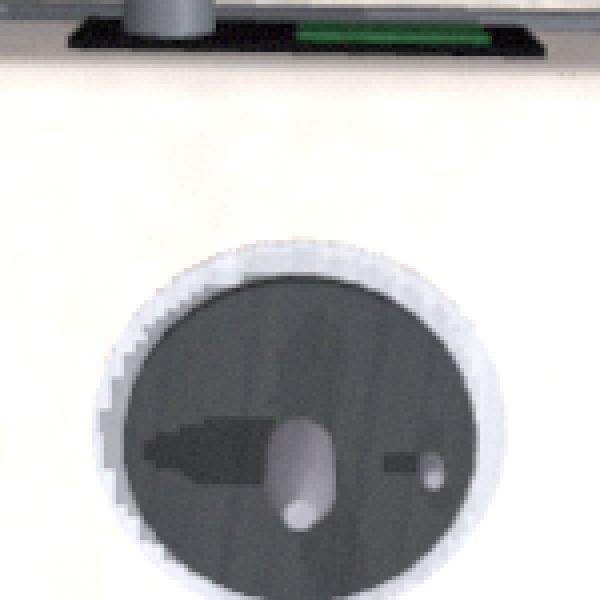

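The mixer flange is at (315,280), the shaft tip at about (315,298) and the pin tip at about (348,290). I'll fit the flange ellipse and triangulate the tips.

```bash
python3 - <<'E'
from m import *
np.set_printoptions(precision=4,suppress=True)
def fl(f,roi,thr):
    im,_,_=load(f); g=cv2.cvtColor(im,cv2.COLOR_RGB2GRAY); x0,y0,x1,y1=roi
    s=cv2.resize(g[y0:y1,x0:x1],None,fx=4,fy=4,interpolation=cv2.INTER_CUBIC)
    m=(s<thr).astype(np.uint8)
    cs,_=cv2.findContours(m,cv2.RETR_EXTERNAL,cv2.CHAIN_APPROX_NONE); c=max(cs,key=cv2.contourArea)
    c=cv2.convexHull(c)[:,0]
    P=np.array([onz(f,(u+.5)/4-.5+x0,(v+.5)/4-.5+y0,.076) for u,v in c])[:,:2]
    A=np.c_[2*P,np.ones(len(P))]; x=np.linalg.lstsq(A,(P**2).sum(1),rcond=None)[0]; r=np.sqrt(x[2]+x[:2]@x[:2]); print(f,thr,x[:2],r,np.std(np.linalg.norm(P-x[:2],axis=1)))
for t in(65,75): fl('w3',(262,228,368,330),t); fl('w2',(20,195,140,305),t)
# tips
s2=(209/4-.5,180+347/4-.5); s3=(240+299/4-.5,170+515/4-.5)
p2=(425/4-.5,180+321/4-.5); p3=(240+433/4-.5,170+481/4-.5)
S=tri([ray('w2',*s2),ray('w3',*s3)]); Q=tri([ray('w2',*p2),ray('w3',*p3)])
print('shaft tip',S,onz('w3',*s3,.108),onz('w2',*s2,.108)); print('pin tip',Q,onz('w3',*p3,.085),onz('w2',*p2,.085))
E1=grip('w1',(285,245,345,325),135)[2].mean(0);E2=grip('w2',(420,180,510,262),140)[2].mean(0)
print('grip',tri([ray('w1',*E1),ray('w2',*E2)]))
# gripper pads
E
```

```text
w3 65 [ 0.5495 -0.1872] 0.04202499519399602 0.00040217037408338155
w2 65 [ 0.5493 -0.186 ] 0.042691569251344055 0.0006032736223025637
w3 75 [ 0.5496 -0.1872] 0.04224790497947779 0.000396060572135489
w2 75 [ 0.5494 -0.1859] 0.042877196073179684 0.0006046717883133841
shaft tip (array([ 0.5504, -0.1872,  0.108 ]), [np.float64(3.1602731919799725e-05), np.float64(3.160273191976633e-05)]) [ 0.5504 -0.1872  0.108 ] [ 0.5505 -0.1872  0.108 ]
pin tip (array([ 0.554 , -0.1562,  0.0849]), [np.float64(3.437409031137806e-05), np.float64(3.437409031142616e-05)]) [ 0.554  -0.1562  0.085 ] [ 0.554  -0.1561  0.085 ]
grip (array([0.5288, 0.1723, 0.0769]), [np.float64(6.29531897211963e-05), np.float64(6.295318972124477e-05)])
```

The shaft axis is at (0.550, −0.187) and the pin at yaw ≈ −7.5°. The carousel is at (0.5294, 0.1713), with its yaw at −15.1° and its grip top at 77 mm. Next I'll go above the grip.

Emit:
{"api": "step_arm", "payload": {
  "series": [
    [0,0,0,0,0.25,0,-1],
    [0,0,0,0,0.5,0,-1],
    [0,0,0,0,0.75,0,-1],
    [0,0,0,0,1,0,-1]
  ]
}}

```text
clock: 3.38
eef_pos: [0.4843, -0.0365, 0.2455]
tool_rot: [[-0.004, 1.0, 0.0], [1.0, 0.004, 0.001], [0.001, 0.0, -1.0]]
force: [1.0, 0.3, 0.0]
opening: 0.0857
```

Emit:
{"api": "step_arm", "payload": {
  "series": [
    [0,0,-0.01,0,0.25,0,-1],
    [0,0,-0.02,0.1,0.5,0,-1],
    [0,0,-0.03,0.2,0.75,0,-1],
    [0,0,-0.043,0.29,1,0,-1]
  ]
}}

```text
clock: 3.72
eef_pos: [0.528, 0.1139, 0.2457]
tool_rot: [[0.266, 0.964, 0.001], [0.964, -0.266, 0.001], [0.001, 0.0, -1.0]]
force: [0.4, -0.1, 0.2]
opening: 0.0854
```

Emit:
{"api": "step_arm", "payload": {
  "series": [
    [0,0,0,0,0.2,-0.2,-1],
    [0,0,0,0,0.39,-0.4,-1],
    [0,0,0,0,0.39,-0.4,-1],
    [0,0,0,0,0.39,-0.4,-1],
    [0,0,0,0,0.39,-0.4,-1],
    [0,0,0,0,0.39,-0.4,-1]
  ]
}}

```text
clock: 4.22
eef_pos: [0.5288, 0.168, 0.1863]
tool_rot: [[0.266, 0.964, 0.002], [0.964, -0.266, -0.0], [0.0, 0.002, -1.0]]
force: [-0.1, -1.2, 0.2]
opening: 0.0854
```

```bash
python3 - <<'E'
from h import *
np.set_printoptions(precision=4,suppress=True)
snap('wrist','w4'); s=bot.get_state(); print(s['clock'],s['eef_pos'],s['tool_rot'],s['qd'])
print(proj('w4',[.5294,.1713,.0217]),proj('w4',[.5294,.1713,.077]))
E
```

```text
4.2667 [0.529  0.1677 0.1865] [[ 0.2672  0.9636  0.0024]
 [ 0.9636 -0.2672 -0.0001]
 [ 0.0005  0.0023 -1.    ]] [ 0.5417 -0.2272 -0.1402  0.0122 -0.1272 -0.0384 -0.0619]
(np.float64(318.4744145046099), np.float64(215.5069944906731)) (np.float64(319.3843553002653), np.float64(235.8949527819024))
```

View pics/w4.png

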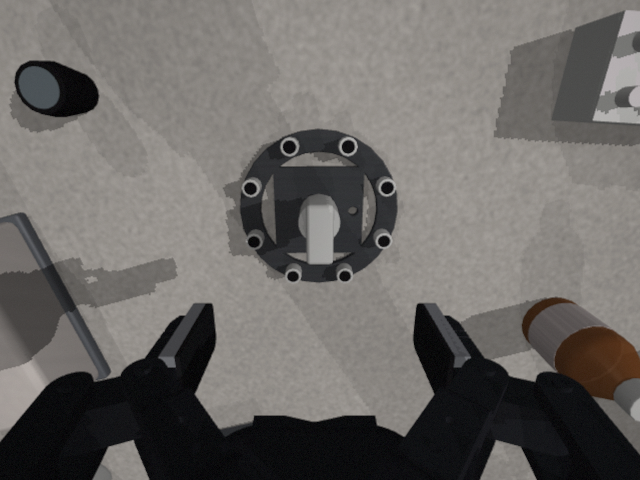

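The grip is square to the jaws and centred at (319,236), as predicted. I'll go down and close.

Emit:
{"api": "step_arm", "payload": {
  "series": [
    [0,0,0,0,0.02,-0.2,-1],
    [0,0,0,0,0.02,-0.4,-1],
    [0,0,0,0,0.02,-0.55,-1],
    [0,0,0,0,0.02,-0.7,-1],
    [0,0,0,0,0.02,-0.82,-1],
    [0,0,0,0,0.02,-0.82,-1],
    [0,0,0,0,0.02,-0.82,-1],
    [0,0,0,0,0.02,-0.82,-1]
  ]
}}

```text
clock: 4.93
eef_pos: [0.5296, 0.1716, 0.0639]
tool_rot: [[0.266, 0.964, 0.003], [0.964, -0.266, 0.001], [0.002, 0.003, -1.0]]
force: [-0.3, -0.7, 0.6]
opening: 0.0851
```

```bash
python3 - <<'E'
from h import *
np.set_printoptions(precision=4,suppress=True)
snap('wrist','w5'); snap('scene','s5'); s=bot.get_state(); print(s['clock'],s['eef_pos'],s['force'])
E
```

```text
5.0333 [0.5295 0.172  0.0641] [0.4702 0.2675 0.0492]
```

View pics/w5.png

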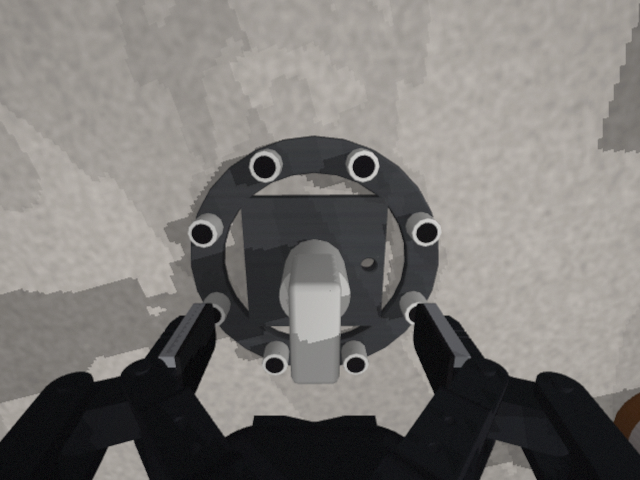

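The pads straddle the grip, which is centred near (316,330). I'll close the gripper.

Emit:
{"api": "step_arm", "payload": {
  "series": [
    [0,0,0,0,0,0,0.2],
    [0,0,0,0,0,0,0.4],
    [0,0,0,0,0,0,0.7],
    [0,0,0,0,0,0,1],
    [0,0,0,0,0,0,1],
    [0,0,0,0,0,0,1],
    [0,0,0,0,0,0,1],
    [0,0,0,0,0,0,1],
    [0,0,0,0,0,0,1],
    [0,0,0,0,0,0,1],
    [0,0,0,0,0,0,1],
    [0,0,0,0,0,0,1]
  ]
}}

```text
clock: 6.03
eef_pos: [0.5284, 0.1723, 0.0625]
tool_rot: [[0.265, 0.964, 0.001], [0.964, -0.265, 0.0], [0.001, 0.0, -1.0]]
force: [-0.5, 1.4, 3.1]
opening: 0.0191
```

Emit:
{"api": "step_arm", "payload": {
  "series": [
    [0,0,0,0,0,0.05,1],
    [0,0,0,0,0,0.12,1],
    [0,0,0,0,0,0.2,1],
    [0,0,0,0,0,0.4,1],
    [0,0,0,0,0,0.6,1],
    [0,0,0,0,0,0.8,1],
    [0,0,0,0,0,0.93,1],
    [0,0,0,0,0,0.93,1],
    [0,0,0,0,0,0.93,1],
    [0,0,0,0,0,0.93,1],
    [0,0,0,0,0,0.93,1]
  ]
}}

```text
clock: 6.95
eef_pos: [0.5264, 0.1713, 0.1995]
tool_rot: [[0.265, 0.964, -0.005], [0.964, -0.265, -0.002], [-0.003, -0.005, -1.0]]
force: [0.3, 0.0, -4.8]
opening: 0.0193
```

```bash
python3 - <<'E'
from m import *
np.set_printoptions(precision=4,suppress=True)
snap('wrist','w6');snap('scene','s6'); s=bot.get_state(); print(s['clock'],s['eef_pos'],s['tool_rot'],s['force'],s['opening'])
E
```

```text
7.05 [0.527  0.1716 0.1999] [[ 0.2651  0.9642 -0.004 ]
 [ 0.9642 -0.2651 -0.0015]
 [-0.0025 -0.0035 -1.    ]] [-0.0979  0.5347 -4.1182] 0.01888590378923631
```

View pics/w6.png

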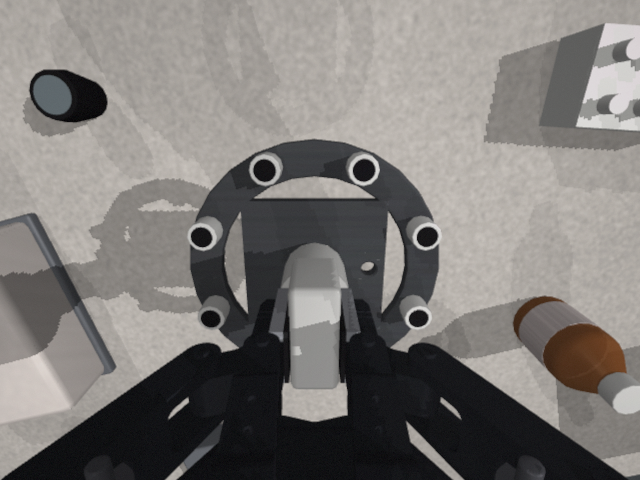

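View pics/s6.png

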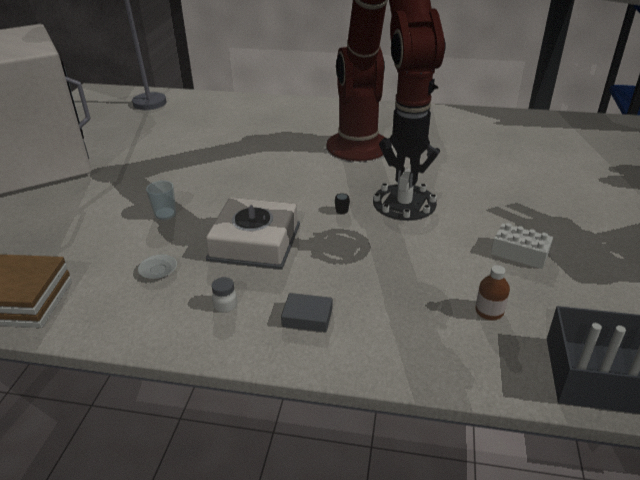

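The carousel is lifted straight, with six wells visible around (315,240) and nothing else disturbed. I'll measure its pose in the hand.

```bash
cat >> m.py <<'E'
def pose(f,roi,z,thr=38,excl=None):
    W=[w for w in wells(f,roi,thr) if excl is None or not excl(w)]
    P=np.array([onz(f,u,v,z) for u,v,_ in W])[:,:2]
    A=np.c_[2*P,np.ones(len(P))]; x=np.linalg.lstsq(A,(P**2).sum(1),rcond=None)[0]
    a=np.degrees(np.arctan2(*(P-x[:2]).T[::-1])); return W,x[:2],np.sqrt(x[2]+x[:2]@x[:2]),a
E
python3 - <<'E'
from m import *
np.set_printoptions(precision=4,suppress=True)
for z in(.155,.159,.163):
    W,c,r,a=pose('w6',(185,135,445,330),z,38,lambda w:w[1]>270 and (230<w[0]<400))
    print(z,len(W),c,r,a,[(round(w[0]),round(w[1]),w[2]) for w in W])
E
```

```text
Traceback (most recent call last):
  File "m.py", line 21, in pose
    P=np.array([onz(f,u,v,z) for u,v,_ in W])[:,:2]
      ~~~~~~~~~~~~~~~~~~~~~~~~~~~~~~~~~~~~~~~^^^^^^
IndexError: too many indices for array: array is 1-dimensional, but 2 were indexed
```

```bash
sed -i 's/60<a<3000/60<a<12000/' m.py
python3 - <<'E'
from m import *
np.set_printoptions(precision=4,suppress=True)
for z in(.155,.159,.163):
    W,c,r,a=pose('w6',(185,135,445,330),z,38,lambda w:w[2]<4000 or (w[1]>270 and (230<w[0]<400)))
    print(z,len(W),c,r,a,[(round(w[0]),round(w[1]),w[2]) for w in W])
W,c,r,a=pose('w5',(185,135,445,380),.0217,38,lambda w:w[2]<2000 or w[1]>290);print(c,r,a)
E
```

```text
0.155 4 [0.5286 0.1699] 0.06434115623455676 [-172.7972  142.1633 -127.7195   97.3107] [(264, 170, np.int32(5545)), (364, 170, np.int32(5452)), (201, 237, np.int32(4569)), (427, 236, np.int32(4498))]
0.159 4 [0.5267 0.1704] 0.0628601325748239 [-172.7972  142.1633 -127.7195   97.3107] [(264, 170, np.int32(5545)), (364, 170, np.int32(5452)), (201, 237, np.int32(4569)), (427, 236, np.int32(4498))]
0.163 4 [0.5249 0.1709] 0.06137910891509048 [-172.7972  142.1633 -127.7195   97.3107] [(264, 170, np.int32(5545)), (364, 170, np.int32(5452)), (201, 237, np.int32(4569)), (427, 236, np.int32(4498))]
[0.5289 0.1714] 0.0629539321288152 [ 142.336  -172.6741   97.2833 -127.6535]
```

In the hand the carousel sits within about 1 mm of the TCP, level, with its yaw still −15.1°. Now I'll carry it to the mixer.

Emit:
{"api": "step_arm", "payload": {
  "series": [
    [0,0,0,0,-0.07,0,1],
    [0,0,0,0,-0.2,0,1],
    [0,0,0,0,-0.36,0,1],
    [0,0,0,0,-0.52,0,1],
    [0,0,0,0,-0.68,0,1],
    [0,0,0,0,-0.84,0,1],
    [0,0,0,0,-1,0,1]
  ]
}}

```text
clock: 7.63
eef_pos: [0.5276, 0.0197, 0.2013]
tool_rot: [[0.266, 0.964, -0.001], [0.964, -0.266, -0.001], [-0.001, -0.001, -1.0]]
force: [0.5, -0.0, -4.9]
opening: 0.0191
```

Emit:
{"api": "step_arm", "payload": {
  "series": [
    [0,0,0,0.02,-0.16,0,1],
    [0,0,0,0.04,-0.32,0,1],
    [0,0,0,0.06,-0.48,0,1],
    [0,0,0,0.08,-0.64,0,1],
    [0,0,0,0.11,-0.8,0,1],
    [0,0,0,0.13,-0.95,0,1]
  ]
}}

```text
clock: 8.13
eef_pos: [0.5471, -0.1232, 0.2012]
tool_rot: [[0.267, 0.964, -0.001], [0.964, -0.267, -0.001], [-0.001, -0.001, -1.0]]
force: [-0.2, -0.0, -5.0]
opening: 0.0189
```

Emit:
{"api": "step_arm", "payload": {
  "series": [
    [0,0,0,0,-0.15,0,1],
    [0,0,0,0,-0.28,0,1],
    [0,0,0,0,-0.38,0,1],
    [0,0,0,0,-0.43,0,1],
    [0,0,0,0,-0.43,0,1],
    [0,0,0,0,-0.43,0,1],
    [0,0,0,0,-0.43,0,1],
    [0,0,0,0,-0.43,0,1]
  ]
}}

```text
clock: 8.8
eef_pos: [0.5479, -0.183, 0.2017]
tool_rot: [[0.262, 0.965, -0.0], [0.965, -0.262, 0.001], [0.001, -0.001, -1.0]]
force: [-0.4, 0.4, -4.6]
opening: 0.019
```

```bash
python3 - <<'E'
from m import *
np.set_printoptions(precision=4,suppress=True)
snap('wrist','w7');snap('scene','s7'); s=bot.get_state(); print(s['clock'],s['eef_pos'],s['tool_rot'],s['force'],s['opening'])
im=cv2.imread('pics/s7.png');cv2.imwrite('pics/c7.png',cv2.convertScaleAbs(cv2.resize(im[130:280,170:330],None,fx=4,fy=4,interpolation=3),alpha=1.6))
W,c,r,a=pose('w7',(185,135,445,330),.1583,38,lambda w:w[2]<4000 or (w[1]>270 and (230<w[0]<400)))
print(len(W),c,r,a)
E
```

```text
8.9 [ 0.5479 -0.1835  0.2018] [[ 0.2629  0.9648 -0.    ]
 [ 0.9648 -0.2629  0.0007]
 [ 0.0007 -0.0002 -1.    ]] [-0.2464 -0.1204 -4.729 ] 0.019290332459490505
4 [ 0.5497 -0.184 ] 0.06387154083957387 [-172.6103  142.3503   97.3657 -127.6113]
```

View pics/w7.png

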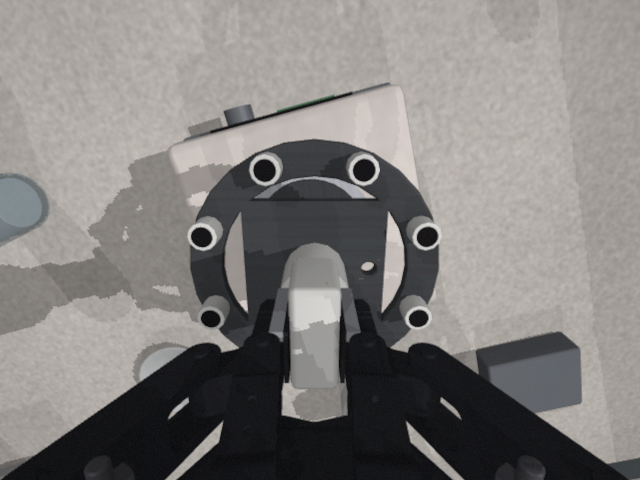

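View pics/c7.png

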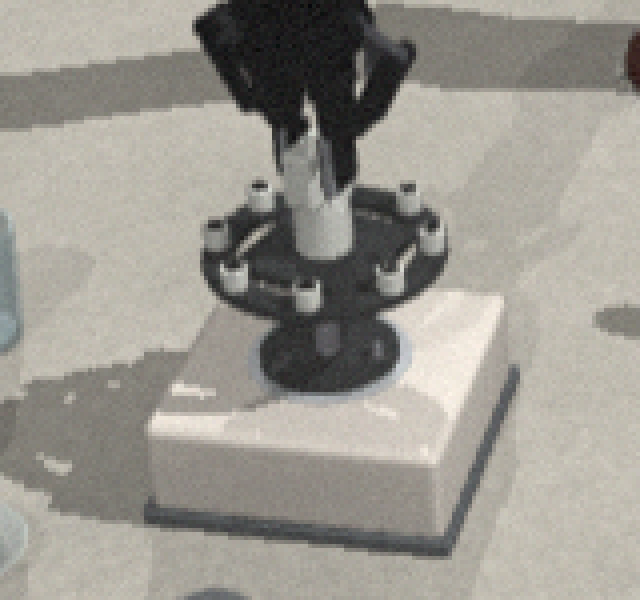

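The carousel is over the mixer, with the flange and pin visible under it in the scene view. I'll fine-centre it and descend to just above the shaft tip.

Emit:
{"api": "step_arm", "payload": {
  "series": [
    [0,0,0,0.007,-0.01,-0.03,1],
    [0,0,0,0.014,-0.02,-0.07,1],
    [0,0,0,0.014,-0.02,-0.11,1],
    [0,0,0,0.014,-0.02,-0.14,1],
    [0,0,0,0.014,-0.02,-0.15,1],
    [0,0,0,0.014,-0.02,-0.15,1],
    [0,0,0,0.014,-0.02,-0.15,1],
    [0,0,0,0.014,-0.02,-0.15,1]
  ]
}}

```text
clock: 9.57
eef_pos: [0.55, -0.1881, 0.1795]
tool_rot: [[0.265, 0.964, 0.001], [0.964, -0.265, -0.0], [-0.0, 0.001, -1.0]]
force: [0.7, 0.7, -4.0]
opening: 0.019
```

```bash
python3 - <<'E'
from m import *
np.set_printoptions(precision=4,suppress=True)
snap('wrist','w8');snap('scene','s8'); s=bot.get_state(); print(s['clock'],s['eef_pos'],s['tool_rot'],s['force'],s['opening'])
im=cv2.imread('pics/s8.png');cv2.imwrite('pics/c8.png',cv2.convertScaleAbs(cv2.resize(im[150:270,200:310],None,fx=5,fy=5,interpolation=3),alpha=1.6))
for z in (.135,.137,.139):
    W,c,r,a=pose('w8',(185,135,445,330),z,38,lambda w:w[2]<4000 or (w[1]>270 and (230<w[0]<400)))
    print(len(W),c,r,a)
print('tip in scene',proj('s8',[.5502,-.1872,.108]))
E
```

```text
9.6667 [ 0.55   -0.1881  0.1797] [[ 0.2651  0.9642  0.0007]
 [ 0.9642 -0.2651 -0.0002]
 [-0.      0.0008 -1.    ]] [ 0.1754  0.1966 -5.2207] 0.01922286981000854
4 [ 0.5523 -0.1893] 0.06427756873950355 [-172.7827  142.1756   97.21   -127.7302]
4 [ 0.5514 -0.1891] 0.06353622521057607 [-172.7827  142.1756   97.21   -127.7302]
4 [ 0.5505 -0.1888] 0.06279488168165083 [-172.7827  142.1756   97.21   -127.7302]
tip in scene (np.float64(251.18361484935548), np.float64(205.49630580438074))
```

View pics/c8.png

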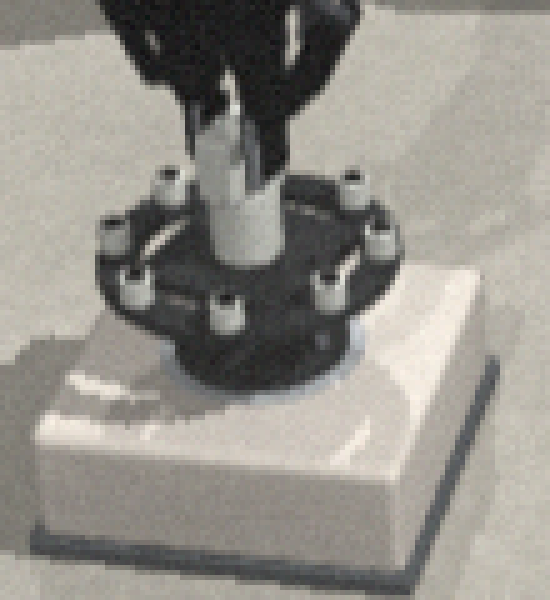

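The carousel centre is about 0.7 mm and −1.7 mm off the shaft. I'll correct that and start lowering slowly, watching the force.

Emit:
{"api": "step_arm", "payload": {
  "series": [
    [0,0,0,-0.003,0.01,0,1],
    [0,0,0,-0.003,0.01,0,1],
    [0,0,0,-0.003,0.01,-0.01,1],
    [0,0,0,-0.003,0.01,-0.025,1],
    [0,0,0,-0.003,0.01,-0.04,1],
    [0,0,0,-0.003,0.01,-0.055,1],
    [0,0,0,-0.003,0.01,-0.07,1],
    [0,0,0,-0.003,0.01,-0.07,1],
    [0,0,0,-0.003,0.01,-0.07,1]
  ]
}}

```text
clock: 10.42
eef_pos: [0.5492, -0.1865, 0.1685]
tool_rot: [[0.265, 0.964, -0.001], [0.964, -0.265, 0.0], [-0.0, -0.001, -1.0]]
force: [-0.3, 0.5, -5.0]
opening: 0.0191
```

Emit:
{"api": "step_arm", "payload": {
  "series": [
    [0,0,0,0,0,-0.013,1],
    [0,0,0,0,0,-0.027,1],
    [0,0,0,0,0,-0.04,1],
    [0,0,0,0,0,-0.04,1],
    [0,0,0,0,0,-0.04,1]
  ]
}}

```text
clock: 10.83
eef_pos: [0.5492, -0.1865, 0.1626]
tool_rot: [[0.265, 0.964, -0.0], [0.964, -0.265, 0.0], [-0.0, -0.0, -1.0]]
force: [-0.2, -0.1, -5.0]
opening: 0.0194
```

```bash
python3 - <<'E'
from m import *
np.set_printoptions(precision=4,suppress=True)
snap('wrist','w9'); s=bot.get_state(); print(s['clock'],s['eef_pos'],s['force'],s['moment'])
z0=s['eef_pos'][2]-.0416
for z in (z0,z0+.002):
    W,c,r,a=pose('w9',(185,135,445,330),z,38,lambda w:w[2]<4000 or (w[1]>270 and (230<w[0]<400)))
    print(z,len(W),c,r,a)
E
```

```text
10.8833 [ 0.5494 -0.1865  0.1627] [ 0.4441 -0.846  -6.462 ] [-0.0049 -0.0201 -0.0138]
0.12114831693193517 4 [ 0.5501 -0.1873] 0.06314069370630158 [-172.7825  142.1592   97.2016 -127.7259]
0.12314831693193518 4 [ 0.5491 -0.187 ] 0.062399669079668665 [-172.7825  142.1592   97.2016 -127.7259]
```

It is centred on the shaft at (0.5501, −0.1873), the underside is at about 99.5 mm, and there is no contact force. I'll continue down.

Emit:
{"api": "step_arm", "payload": {
  "series": [
    [0,0,0,0,0,-0.013,1],
    [0,0,0,0,0,-0.027,1],
    [0,0,0,0,0,-0.04,1],
    [0,0,0,0,0,-0.04,1]
  ]
}}

```text
clock: 11.22
eef_pos: [0.549, -0.1864, 0.1562]
tool_rot: [[0.265, 0.964, -0.001], [0.964, -0.265, 0.0], [-0.0, -0.001, -1.0]]
force: [-0.7, 0.1, -5.4]
opening: 0.0191
```

Emit:
{"api": "step_arm", "payload": {
  "series": [
    [0,0,0,0,0,-0.013,1],
    [0,0,0,0,0,-0.025,1],
    [0,0,0,0,0,-0.033,1],
    [0,0,0,0,0,-0.033,1]
  ]
}}

```text
clock: 11.55
eef_pos: [0.5491, -0.1865, 0.1515]
tool_rot: [[0.265, 0.964, -0.001], [0.964, -0.265, 0.0], [-0.0, -0.001, -1.0]]
force: [-0.3, 0.7, -4.6]
opening: 0.0192
```

Emit:
{"api": "step_arm", "payload": {
  "series": [
    [0,0,0,0,0,-0.007,1],
    [0,0,0,0,0,-0.013,1],
    [0,0,0,0,0,-0.013,1]
  ]
}}

```text
clock: 11.8
eef_pos: [0.5493, -0.1865, 0.1497]
tool_rot: [[0.265, 0.964, -0.0], [0.964, -0.265, 0.0], [-0.0, -0.0, -1.0]]
force: [-0.4, 0.3, -5.0]
opening: 0.0191
```

Emit:
{"api": "step_arm", "payload": {
  "series": [
    [0,0,0,0,0,-0.005,1],
    [0,0,0,0,0,-0.009,1],
    [0,0,0,0,0,-0.009,1]
  ]
}}

```text
clock: 12.05
eef_pos: [0.5493, -0.1865, 0.1484]
tool_rot: [[0.265, 0.964, -0.0], [0.964, -0.265, 0.0], [-0.0, -0.0, -1.0]]
force: [-0.4, 1.0, -5.2]
opening: 0.0191
```

Emit:
{"api": "step_arm", "payload": {
  "series": [
    [0,0,0,0,0,-0.004,1],
    [0,0,0,0,0,-0.007,1],
    [0,0,0,0,0,-0.007,1]
  ]
}}

```text
clock: 12.3
eef_pos: [0.5494, -0.1866, 0.1475]
tool_rot: [[0.265, 0.964, 0.0], [0.964, -0.265, -0.0], [-0.0, 0.0, -1.0]]
force: [-0.5, -0.2, -3.4]
opening: 0.0194
```

Emit:
{"api": "step_arm", "payload": {
  "series": [
    [0,0,0,0,0,-0.004,1],
    [0,0,0,0,0,-0.006,1],
    [0,0,0,0,0,-0.006,1]
  ]
}}

```text
clock: 12.55
eef_pos: [0.5495, -0.1866, 0.1472]
tool_rot: [[0.265, 0.964, 0.001], [0.964, -0.265, -0.0], [-0.0, 0.001, -1.0]]
force: [-0.5, 0.4, -0.5]
opening: 0.0191
```

The carousel rests on the pin with a light push of about 4.5 N. I'll now turn it gently towards the pin.

Emit:
{"api": "step_arm", "payload": {
  "series": [
    [0,0,0.001,0,0,0,1],
    [0,0,0.003,0,0,0,1],
    [0,0,0.005,0,0,0,1],
    [0,0,0.007,0,0,0,1],
    [0,0,0.009,0,0,0,1],
    [0,0,0.011,0,0,0,1],
    [0,0,0.012,0,0,0,1],
    [0,0,0.012,0,0,0,1]
  ]
}}

```text
clock: 13.22
eef_pos: [0.5501, -0.1864, 0.1468]
tool_rot: [[0.191, 0.982, 0.002], [0.982, -0.191, -0.0], [0.0, 0.002, -1.0]]
force: [2.3, 0.2, -0.7]
opening: 0.0193
```

Emit:
{"api": "step_arm", "payload": {
  "series": [
    [0,0,0.001,0,0,0,1],
    [0,0,0.002,0,0,0,1],
    [0,0,0.003,0,0,0,1],
    [0,0,0.004,0,0,0,1],
    [0,0,0.005,0,0,0,1],
    [0,0,0.006,0,0,0,1],
    [0,0,0.006,0,0,0,1]
  ]
}}

```text
clock: 13.8
eef_pos: [0.5485, -0.1865, 0.146]
tool_rot: [[0.154, 0.988, -0.002], [0.988, -0.154, 0.0], [-0.0, -0.002, -1.0]]
force: [0.6, -0.3, -5.1]
opening: 0.019
```

The force is back to the hanging weight and z has dropped, so the pin is entering the hole. I'll turn it a touch more and lower.

Emit:
{"api": "step_arm", "payload": {
  "series": [
    [0,0,0.002,0,0,-0.004,1],
    [0,0,0.003,0,0,-0.008,1],
    [0,0,0.003,0,0,-0.012,1],
    [0,0,0.003,0,0,-0.012,1]
  ]
}}

```text
clock: 14.13
eef_pos: [0.5489, -0.1866, 0.1445]
tool_rot: [[0.136, 0.991, -0.001], [0.991, -0.136, 0.0], [-0.0, -0.001, -1.0]]
force: [0.2, 0.2, -4.6]
opening: 0.0192
```

Emit:
{"api": "step_arm", "payload": {
  "series": [
    [0,0,0,0,0,-0.005,1],
    [0,0,0,0,0,-0.01,1],
    [0,0,0,0,0,-0.012,1],
    [0,0,0,0,0,-0.012,1]
  ]
}}

```text
clock: 14.47
eef_pos: [0.5492, -0.1865, 0.1429]
tool_rot: [[0.136, 0.991, -0.0], [0.991, -0.136, 0.0], [-0.0, -0.0, -1.0]]
force: [-0.6, 0.1, -5.4]
opening: 0.0192
```

The pin is in the hole, 4.4 mm below the pin-contact height with no force. I'll continue to the seat.

Emit:
{"api": "step_arm", "payload": {
  "series": [
    [0,0,0,0,0,-0.006,1],
    [0,0,0,0,0,-0.012,1],
    [0,0,0,0,0,-0.018,1],
    [0,0,0,0,0,-0.018,1]
  ]
}}

```text
clock: 14.8
eef_pos: [0.5492, -0.1865, 0.14]
tool_rot: [[0.136, 0.991, -0.001], [0.991, -0.136, 0.0], [0.0, -0.001, -1.0]]
force: [0.1, -0.0, -5.0]
opening: 0.0192
```

Emit:
{"api": "step_arm", "payload": {
  "series": [
    [0,0,0,0,0,-0.004,1],
    [0,0,0,0,0,-0.008,1],
    [0,0,0,0,0,-0.008,1]
  ]
}}

```text
clock: 15.05
eef_pos: [0.5493, -0.1865, 0.139]
tool_rot: [[0.136, 0.991, -0.0], [0.991, -0.136, 0.0], [0.0, -0.0, -1.0]]
force: [-0.0, -0.5, -4.6]
opening: 0.019
```

Emit:
{"api": "step_arm", "payload": {
  "series": [
    [0,0,0,0,0,-0.004,1],
    [0,0,0,0,0,-0.007,1],
    [0,0,0,0,0,-0.007,1]
  ]
}}

```text
clock: 15.3
eef_pos: [0.5494, -0.1866, 0.1386]
tool_rot: [[0.136, 0.991, 0.0], [0.991, -0.136, -0.0], [-0.0, 0.0, -1.0]]
force: [-0.8, 0.5, -1.0]
opening: 0.0186
```

The flange is carrying the weight. I'll hold briefly and check before letting go.

Emit:
{"api": "step_arm", "payload": {
  "series": [
    [0,0,0,0,0,-0.003,1],
    [0,0,0,0,0,-0.003,1],
    [0,0,0,0,0,-0.003,1]
  ]
}}

```text
clock: 15.55
eef_pos: [0.5494, -0.1866, 0.1385]
tool_rot: [[0.136, 0.991, 0.001], [0.991, -0.136, -0.0], [-0.0, 0.001, -1.0]]
force: [-2.9, 0.6, 5.0]
opening: 0.019
```

```bash
python3 - <<'E'
from m import *
np.set_printoptions(precision=4,suppress=True)
snap('wrist','w10');snap('scene','s10'); s=bot.get_state(); print(s['clock'],s['eef_pos'],s['force'],s['moment'])
im=cv2.imread('pics/s10.png');cv2.imwrite('pics/c10.png',cv2.convertScaleAbs(cv2.resize(im[150:270,200:310],None,fx=5,fy=5,interpolation=3),alpha=1.6))
for z in(.0957,.0977,.0997):
    W,c,r,a=pose('w10',(185,135,445,330),z,38,lambda w:w[2]<4000 or (w[1]>270 and (230<w[0]<400))); print(z,c,r,a)
E
```

```text
15.65 [ 0.5494 -0.1866  0.1385] [-2.6538  0.1778  5.8236] [0.1765 0.6564 0.0291]
0.0957 [ 0.551  -0.1875] 0.06366381685541118 [-165.2351  149.7446  104.7471 -120.1738]
0.0977 [ 0.55   -0.1873] 0.0629223046044447 [-165.2351  149.7446  104.7471 -120.1738]
0.0997 [ 0.5491 -0.1872] 0.062180792353479584 [-165.2351  149.7446  104.7471 -120.1738]
```

View pics/c10.png

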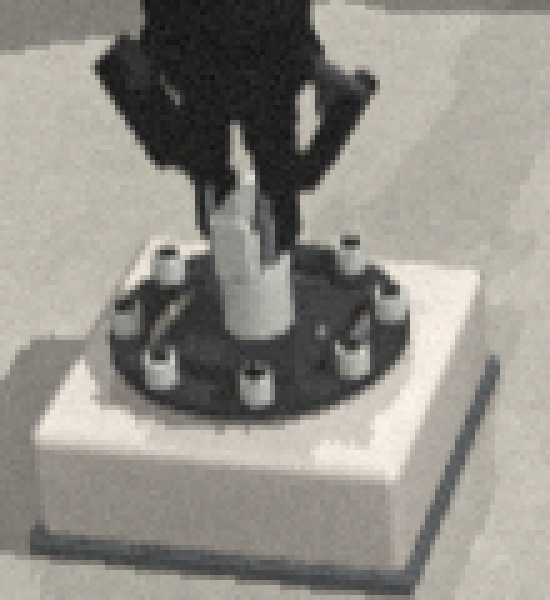

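The carousel sits level, the pin shows in the hole at crop pixel (320,332), and the wells put the underside at about 76 mm. I'll ease the push and open.

Emit:
{"api": "step_arm", "payload": {
  "series": [
    [0,0,0,0,0,0.003,1],
    [0,0,0,0,0,0.003,1],
    [0,0,0,0,0,0.003,0.7],
    [0,0,0,0,0,0.003,0.4],
    [0,0,0,0,0,0.003,0],
    [0,0,0,0,0,0.003,-0.5],
    [0,0,0,0,0,0.003,-1],
    [0,0,0,0,0,0.003,-1],
    [0,0,0,0,0,0.003,-1],
    [0,0,0,0,0,0.003,-1],
    [0,0,0,0,0,0.003,-1],
    [0,0,0,0,0,0.003,-1]
  ]
}}

```text
clock: 16.65
eef_pos: [0.5494, -0.1865, 0.138]
tool_rot: [[0.136, 0.991, -0.0], [0.991, -0.136, -0.0], [-0.0, -0.0, -1.0]]
force: [0.1, -0.2, 0.4]
opening: 0.0854
```

It is released with zero force. I'll retreat straight up, slightly towards −x so the camera sees it.

Emit:
{"api": "step_arm", "payload": {
  "series": [
    [0,0,0,0,0,0.1,-1],
    [0,0,0,0,0,0.25,-1],
    [0,0,0,0,0,0.45,-1],
    [0,0,0,-0.1,0,0.65,-1],
    [0,0,0,-0.25,0,0.8,-1],
    [0,0,0,-0.4,0,0.8,-1],
    [0,0,0,-0.4,0,0.8,-1],
    [0,0,0,-0.4,0,0.8,-1],
    [0,0,0,-0.4,0,0.8,-1]
  ]
}}

```text
clock: 17.4
eef_pos: [0.4897, -0.1863, 0.258]
tool_rot: [[0.136, 0.991, 0.0], [0.991, -0.136, 0.0], [0.0, 0.0, -1.0]]
force: [0.9, -0.0, -0.1]
opening: 0.085
```

```bash
python3 - <<'E'
from m import *
np.set_printoptions(precision=4,suppress=True)
snap('wrist','w11');snap('scene','s11');snap('top','t11'); s=bot.get_state(); print(s['clock'],s['eef_pos'],s['force'])
for z in(.0957,.0977,.0997):
    try: W,c,r,a=pose('w11',(220,130,420,330),z,38,lambda w:w[2]<500 or w[1]>330); print(z,len(W),c,r,a)
    except Exception as e: print(e)
E
```

```text
17.55 [ 0.49   -0.1862  0.2574] [ 0.2078 -0.6015 -0.1023]
0.0957 6 [ 0.5514 -0.1876] 0.06345338962790609 [-165.1672  149.7837 -120.2437  104.8206  -75.1953   59.7899]
0.0977 6 [ 0.5504 -0.1875] 0.06301753412003627 [-165.1672  149.7837 -120.2437  104.8206  -75.1953   59.7899]
0.0997 6 [ 0.5495 -0.1874] 0.06258167861216381 [-165.1672  149.7837 -120.2437  104.8206  -75.1953   59.7899]
```

View pics/w11.png

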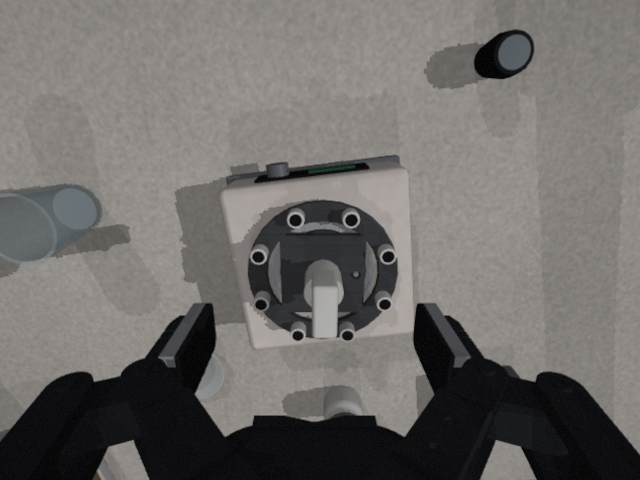

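View pics/s11.png

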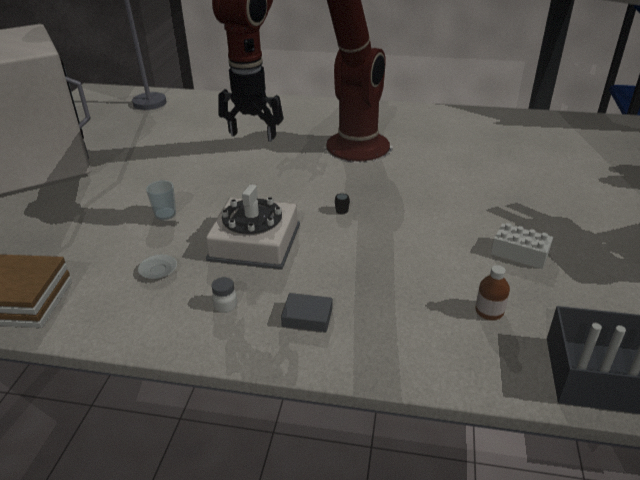

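The carousel sits home on the mixer: its wells are centred at (0.5506, −0.1875) and their tops are at about 97 mm. The pin shows in the hole at (355,273), the gripper is clear, and all the bystanders are unmoved. I'll hand in.

```bash
python3 -c "
from workcell import bot
print(bot.hand_in())"
```

```text
the job is handed in; nothing more can be done
None
```

The carousel is fitted on the mixer, home on the flange with the pin in its index hole, and released. I handed the job in at about 17.6 s of the 64 s; the hand-in reports no verdict.

- **What I did:** I picked it up by the grip, lowered it over the shaft and let it rest on the pin with about 4.5 N. I then turned it about 7.5° until the pin dropped in, lowered it to the flange and let go. The highest push I read was about 11 N, at the seat; force was only read at the end of each move.
- **Last checks:** After release, the wells put its centre within about 0.5 mm of the measured shaft axis and its underside at about 75.5 mm, against a flange height of 76 mm. Level was judged from the pictures only, not measured. The pin shows in the hole, the gripper is clear and reads no force, and the bystanders look unmoved in the scene picture.
- **Small disagreements:** The flange circle and the shaft tip gave axis positions that differ by about 1 mm. Of the three rough angle readings for the carousel, I used the well circle. The fit bore out both choices.

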